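# Read the sensor puck on a coasting bench turntable

## Robot

A 6-joint arm with a two-finger parallel gripper is mounted at the origin on the work surface. World frame = base frame: x ahead of the robot, y to its left, z up, the work surface at z = 0. Lengths are in m, angles in rad, forces in N, time in s.
With the tool pointing down it reaches from about 0.3 to 0.775 m from the base axis. Payload 14.6 kg.
Tool frame: the origin (TCP) lies midway between the tips of the shut fingers; the grasp point (between the pads) lies 19 mm behind it (ctrl.pinch_z is the z of the grasp point in the tool frame, in m); z points along the fingers, y is the line along which they close (so a half turn about z gives the same grasp; the last joint's range is limited). The gripper opens to 94 mm and grips with 3 to 60 N. Pads are 16 mm wide; open, the fingers measure 119 mm over their backs; the gripper's body (75 mm by 177 mm) begins 78 mm behind the grasp point.
Start: joints at [-1.298, 0.3, 1.521, -0, 1.321, -0.067], TCP at [0.183, -0.519, 0.205] pointing down, gripper open.
Joint ranges: [-3.03, 3.03], [-0.79, 2.21], [0.23, 2.52], [-1.04, 4.18], [0, 3.07], [-2.55, 2.55]. Speed limits (rad/s): [2.22, 2.22, 2.57, 3.14, 3.14, 3.14].

## Interface

Orientations are given as [roll, pitch, yaw] about the fixed x, y, z axes, in that order (R = Rz(yaw) Ry(pitch) Rx(roll)).
In Python, from station import ctrl, camera, ticket gives the robot as it stands. The module is installed in compiled form; this text tells all that it offers.
- The arm moves only by the shell command python3 -m inch 'ROWS' [FORCE]. ROWS is text: rows parted by semicolons, each of 7 numbers parted by spaces: the opening, from -1 (shut) to 1 (fully open), then the shift along the tool's x, y, z in units of 0.03 m (1.0 is 0.03 m), then the turn, a rotation vector about the tool's x, y, z in units of 10 degrees (1.0 is 10 degrees). In form: grip dx dy dz rx ry rz; .... A call has 1 to 10 rows; each row shifts and turns the commanded pose from where the row before left it, along the tool's axes as they then stand; what a row does not reach is not made up. A row lasts 1/8 s, in which the tool goes at most 62.5 mm and 10.7 degrees, less where a joint would pass 70% of its speed; a pose out of reach is approached as far as the arm can. A call with a number of a shift or a turn outside -1 to 1 is refused whole. A call with a gripper value outside its range is refused whole. The fingers move at their own pace and stop on an object; FORCE is the grip in N (left out, the last holds). Time passes only in rows, so rows that do not move let the fingers close. It gives the time, the measured TCP pose, the force, the opening and the grip force at its end, in the units of the state.
- ctrl.get_obs(): the state, without advancing time (a new reading comes with each control period).
- camera(name): name is "side" or "top"; returns a dict with "img" (384x512x3 uint8, blue, green, red), "range_z" (384x512 float32, m along the optical axis (not along the pixel's ray), 0 where there is no reading), "intrinsics" (3x3 intrinsics, pixels), "view" (4x4, takes a point from world to camera coordinates). Camera axes: x right, y down, z forward; pixel columns grow to the right and rows downward; lengths in m; the calibration is good to about 2 mm. A picture is of the moment at which its call begins.
- ticket.hand_in(): hands the job in; it is judged then, once.
The state is a dict: "time_s": time; "qpos": joint angles; "joint_vel": joint speeds; "tau": joint torques, N m; "ee_pos": TCP position; "eef_rot": TCP orientation; "force": force on the tool from outside, world axes, zero at the start; "moment": the same for the moment, N m; "grip_width": finger opening in m; "grip_force": force on a finger pad.
Only numpy, scipy, OpenCV 4.12 (cv2) and the standard library are available. Lean on these libraries where they do the work, as an engineer would, in place of code of your own. Each camera call takes 0.05 s, during which the arm holds its last target. There are 200 camera calls.

## Task

Lift the hand reader out of its dock, then push the bench turntable so that it coasts freely, a turn taking less than 8 but more than 3 seconds. While it coasts untouched, and before it slows to a turn in 15 seconds, keep the reader's head over the sensor puck riding on it, centred to within 14 mm and no more than 4 cm above it without touching, for an unbroken 5 seconds; then stand the reader upright back in its dock and let go, never banging or tipping it, and leave the other things on the bench where they are (the turntable may run down by itself).

Things in the scene. Friction and masses are not known exactly. Their poses are not given: they have to be found in the camera images.
- stand: fixed grey foot of the bench turntable, 170 mm across; origin on the bench top (z = 0) on the vertical turning axis. It carries the turning plate: round, aluminium, 260 mm in diameter, 16 mm thick, upper face 60 mm above the bench, with a low three-jaw chuck in its middle (72 mm across, top 98 mm above the bench)
- turntable (a joint): angle of the plate about its vertical axis, rad, growing anticlockwise seen from above, not wrapped; turns freely both ways, no stops. Plate and all on it nominally 1.8 kg (really 0.7 to 1.4 times that), inertia about 0.014 kg m2; bearing drag 0.0005 N m s/rad plus 0.00025 N m dry, so left alone it loses speed with a time constant of roughly 20 s
- puck_top (a point): centre of the top face of the black round sensor puck, 44 mm in diameter and 22 mm high, fixed on the plate 100 mm from the turning axis; this point is 82 mm above the bench. The point's x axis points from the turning axis outwards
- peg_top (a point): centre of the top of the upright steel push peg, 16 mm in diameter and 45 mm high, fixed on the plate 100 mm from the axis, straight across the axis from the puck; this point is 105 mm above the bench
- reader: loose hand reader, 130 mm high, 0.25 kg: a round white head 56 mm in diameter and 32 mm high at the bottom, above it a short neck and a black upright square handle 30 x 30 mm that runs from 40 to 130 mm above the underside. Origin at the centre of the head's flat underside (the reading face), z up along the handle, x and y square to the handle's faces. Stands on its head in the dock at the start
- dock: fixed grey square tray 88 x 88 mm, 20 mm high, walls 5 mm, so 78 x 78 mm inside, its inner floor 5 mm above the bench; origin at the centre of its underside on the bench top. The reader's home
- tin: brass tin 68 mm across, 42 mm high, origin at its underside; bystander
- jar: small amber glass jar 56 mm across, 65 mm high, origin at its underside; bystander
- driver: screwdriver with wooden handle, 200 mm long, lying on the bench; bystander
- brush: hand brush with wooden handle, lying on the bench; bystander
- tray: shallow red plastic tray 120 x 170 mm, 30 mm high; bystander
- oil: green plastic bottle 52 mm across, 140 mm high; bystander
- block: dark wooden block 110 x 45 x 35 mm; bystander
Mind the look-alikes: they are no part of the job. Leave any blue look-alike of the reader alone.

How it is judged:
On the way, in this order (a step that is already met when the one before it is completed fails the run):
1. the reader is lifted at least 30 mm off the floor of its dock (z of reader in the frame of dock above 0.035 m), for 0.1 s.
2. the turntable has been pushed and coasts untouched at more than 0.75 rad/s ((velocity of joint turntable above 0.75 rad/s or velocity of joint turntable below -0.75 rad/s) and contact force between each of reader, the arm, the fingers and stand below 0.1 N), for 0.3 s.
3. for 5 s on end the reader's underside is within 14 mm sideways of the puck's centre and 4 to 40 mm above its top, while the untouched turntable coasts at over 0.4 rad/s (horizontal distance between reader and puck_top below 0.014 m and z of reader in the frame of stand between 0.086 and 0.122 m and (velocity of joint turntable above 0.4 rad/s or velocity of joint turntable below -0.4 rad/s) and contact force between each of reader, the arm, the fingers and stand below 0.1 N), for 5 s.
At the end, for the whole second after the job is handed in: the reader stands upright (within 0.08 rad) and at rest on the floor of its dock, within 18 mm of the dock's centre, released (horizontal distance between reader and dock below 0.018 m and z of reader in the frame of dock below 0.009 m and angle between reader's own z axis and vertical below 0.08 rad and linear speed of reader below 0.02 m/s); the robot touches nothing.
It fails at once if the turntable turns faster than 2.1 rad/s (one turn in 3 s) (velocity of joint turntable above 2.1 rad/s or velocity of joint turntable below -2.1 rad/s).
It fails at once if the reader is tipped more than 0.5 rad (angle between reader's own z axis and vertical above 0.5 rad).
It fails at once if the reader is banged against the turntable (over 20 N) (contact force between reader and stand above 20 N).
It fails at once if the reader is banged into its dock (over 30 N) (contact force between reader and dock above 30 N).
It fails at once if a bystander is moved more than 30 mm (distance of any of tin, jar, driver, brush, tray, oil, block from where it was at the start of the episode above 0.03 m).
It also fails if it takes over 72 s, if anything falls off the work surface, if the arm or the gripper's body presses on something with over 40 N, if the wrist force passes 120 N, or if a joint passes its speed limit or range.

## Working session

There is one attempt and no reset: what is moved stays moved. The work goes in short steps, Python scripts to look and compute and a shell command to move; the robot and the scene stay as the last step left them, time stands still between calls to the robot, and variables do not carry over. Pictures are saved under pics/ and viewed, at most 10 in all, crops included, and the job is handed in when it is done.

```bash
mkdir -p pics
cat > h.py <<'E'
import numpy as np, cv2
from station import ctrl, camera, ticket
def grab(n):
    c=camera(n); return c
def world(c,u,v,z=None):
    K=c["intrinsics"];T=np.linalg.inv(c["view"])
    d=c["range_z"][int(round(v)),int(round(u))]
    r=np.linalg.inv(K)@[u,v,1.]
    if z is None: return (T@np.r_[r*d,1])[:3]
    o=T[:3,3];w=T[:3,:3]@r
    return o+w*(z-o[2])/w[2]
def cloud(c):
    K=c["intrinsics"];T=np.linalg.inv(c["view"]);d=c["range_z"]
    v,u=np.mgrid[:d.shape[0],:d.shape[1]]
    p=np.stack([u,v,np.ones_like(u)],-1)@np.linalg.inv(K).T*d[...,None]
    return p@T[:3,:3].T+T[:3,3]
E
python3 - <<'E'
from h import *
o=ctrl.get_obs();print(o,ctrl.pinch_z)
for n in("top","side"):
    c=grab(n);cv2.imwrite(f"pics/{n}0.png",c["img"]);np.savez(f"{n}0.npz",**c)
    print(n,c["intrinsics"],c["view"])
E
```

```text
{'time_s': 0.0, 'qpos': array([-1.29760510e+00,  3.00461088e-01,  1.52159359e+00,  6.04935380e-06,
        1.32070493e+00, -6.65866039e-02]), 'joint_vel': array([ 0.00018764, -0.00039739, -0.00155961, -0.00126656, -0.00048529,
        0.0003742 ]), 'tau': array([ 2.55375220e-03, -5.31804514e+01, -3.52740777e+01,  7.09030917e-02,
        2.43934459e-02, -1.06055393e-04]), 'ee_pos': array([ 0.18323551, -0.51829372,  0.20488654]), 'eef_rot': array([-3.14042868e+00, -8.34921472e-05,  3.39776283e-01]), 'force': array([-0.01897068,  0.4644769 , -0.87467628]), 'moment': array([ 0.00883537, -0.05942894,  0.01149561]), 'grip_force': 0.0, 'grip_width': 0.0938629971753836} -0.0188
top [[385.10710418   0.         249.23018488]
 [  0.         385.10710418 195.31255185]
 [  0.           0.           1.        ]] [[ 0.01333231 -0.99990882  0.00214336 -0.02387101]
 [-0.99804784 -0.01343823 -0.06099122  0.52345912]
 [ 0.06101447 -0.00132602 -0.998136    1.25746269]
 [ 0.          0.          0.          1.        ]]
side [[473.89628187   0.         251.64045244]
 [  0.         473.89628187 196.85758481]
 [  0.           0.           1.        ]] [[-0.70104458 -0.71311335 -0.00241689  0.36509049]
 [-0.54992615  0.54277068 -0.63480802  0.33770108]
 [ 0.45400189 -0.44369961 -0.77266612  1.19816786]
 [ 0.          0.          0.          1.        ]]
```

View pics/top0.png

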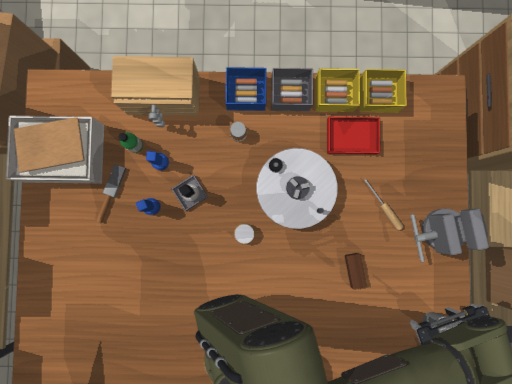

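View pics/side0.png

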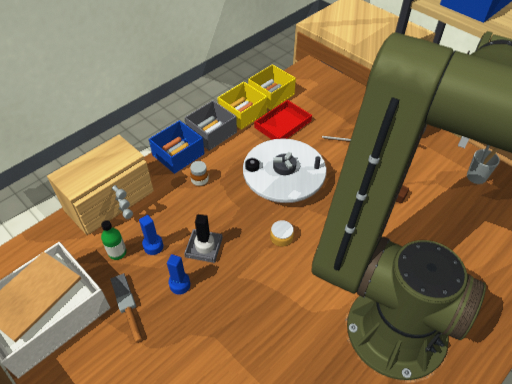

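The top view shows the turntable at (297,188), puck at (276,165), peg at (320,210) and the dock with the reader at (190,193). Blue look-alikes are at (157,160) and (148,206). The side view shows the reader's handle at (202,228), the puck at (253,165) and the peg at (318,162).

Run:
```python
from h import *
import scipy.optimize as so
C={n:dict(np.load(f"{n}0.npz")) for n in("top","side")}
P={n:cloud(C[n]) for n in C}
def w(n,u,v):return world(C[n],u,v)
ctr=w("top",297,165)[:2];
for n in C:
    p=P[n].reshape(-1,3)
    r0=w("top",190,193);print(n,"r0",r0)
    # plate
    g=w("top",297,188)[:2]
    m=(np.hypot(*(p[:,:2]-g).T)<.17)
    q=p[m&(abs(p[:,2]-.06)<.006)]
    (cx,cy),rr=cv2.minEnclosingCircle(q[:,:2].astype(np.float32))
    print(n,"plate",cx,cy,rr,np.median(q[:,2]),len(q))
    ch=p[m&(p[:,2]>.085)&(np.hypot(p[:,0]-cx,p[:,1]-cy)<.05)]
    print(" chuck",cv2.minEnclosingCircle(ch[:,:2].astype(np.float32)),ch[:,2].max())
    d=np.hypot(p[:,0]-cx,p[:,1]-cy)
    o=p[m&(p[:,2]>.072)&(d>.06)&(d<.14)]
    for nm,s in(("puck",w("top",276,165)),("peg",w("top",320,210))):
        k=o[np.hypot(*(o[:,:2]-s[:2]).T)<.05]
        if len(k):
            t=k[k[:,2]>np.percentile(k[:,2],90)-.006]
            print(" ",nm,s,len(k),t.mean(0),np.percentile(k[:,2],90),"circ",cv2.minEnclosingCircle(t[:,:2].astype(np.float32)))
    near=np.hypot(*(p[:,:2]-r0[:2]).T)<.065
    t=p[near&(p[:,2]>.125)];print(" handle top",len(t),t.mean(0) if len(t) else'',cv2.minAreaRect(t[:,:2].astype(np.float32)) if len(t) else '', np.percentile(p[near][:,2],99))
    t=p[near&(p[:,2]>.013)&(p[:,2]<.026)];print(" rim",len(t),cv2.minAreaRect(t[:,:2].astype(np.float32)))
    t=p[near&(p[:,2]>.033)&(p[:,2]<.042)];print(" head",len(t),cv2.minEnclosingCircle(t[:,:2].astype(np.float32)) if len(t) else'')
for n,u,v in(("tin",244,234),("jar",238,130),("blk",356,270),("tray",353,135),("drv",390,210),("blue1",157,160),("blue2",148,206),("oil",128,142)):print(n,w("top",u,v))
s=C["top"]["img"][140:260,120:340];cv2.imwrite("pics/c.png",cv2.resize(s,None,fx=3.6,fy=3.6,interpolation=2))
```

```text
top r0 [0.52214051 0.16356258 0.1176522 ]
top plate 0.5470249056816101 -0.1693839430809021 0.13002805411815643 0.059391185227604226 4420
 chuck ((0.5469372868537903, -0.16866369545459747), 0.0352131649851799) 0.10327829996460647
  puck [ 0.61583944 -0.0994964   0.08673447] 151 [ 0.6183224  -0.09959957  0.08141023] 0.08381967654589229 circ ((0.6184169054031372, -0.09924868494272232), 0.02143310010433197)
  peg [ 0.4761416  -0.23516314  0.10161736] 28 [ 0.47613295 -0.23878688  0.10415623] 0.10633191050373555 circ ((0.4757898151874542, -0.2393479347229004), 0.00785156711935997)
 handle top 100 [0.53007655 0.17654431 0.13360034] ((0.5305972695350647, 0.17722609639167786), (0.030106790363788605, 0.029562704265117645), 35.41596221923828) 0.13613870012465903
 rim 149 ((0.5301693081855774, 0.1811075657606125), (0.08806739747524261, 0.08791272342205048), 34.05677795410156)
 head 69 ((0.5300407409667969, 0.17653481662273407), 0.02707546390593052)
side r0 [0.52214051 0.16356258 0.1176522 ]
side plate 0.5479630827903748 -0.16844742000102997 0.13294152915477753 0.060382601711897355 3377
 chuck ((
[... 439 characters left out ...]
)
 handle top 123 [0.52955961 0.17962654 0.13376309] ((0.5314829349517822, 0.17882998287677765), (0.03012608364224434, 0.030874449759721756), 40.26975631713867) 0.13669755860065227
 rim 235 ((0.532382071018219, 0.18193471431732178), (0.08914310485124588, 0.09112223982810974), 32.307701110839844)
 head 123 ((0.5297778248786926, 0.18079130351543427), 0.02775130607187748)
tin [ 0.39708396 -0.00163087  0.04035673]
jar [0.72951229 0.02196385 0.06896272]
blk [ 0.28626779 -0.36377681  0.03555326]
tray [ 0.73270981 -0.3637969   0.00496879]
drv [ 0.48125659 -0.48021445  0.02151483]
blue1 [0.623346   0.26905296 0.10800654]
blue2 [0.48085163 0.28983429 0.11867521]
oil [0.67903581 0.36161702 0.10361167]
```

View pics/c.png

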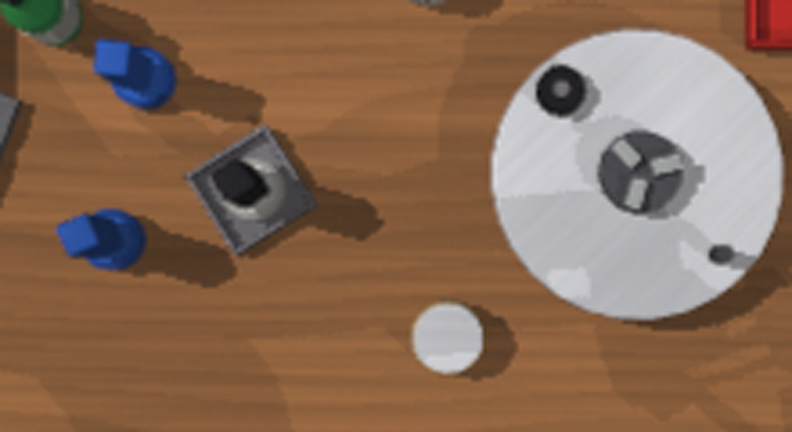

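The crop confirms the scene: plate centre near (640,172), puck (560,90), peg (722,254), reader handle (240,182). The reader is at about (0.5305, 0.178) with yaw about 35°, and the turning axis at about (0.5475, -0.1685). Moving over the reader.

```bash
cat >> h.py <<'E'
from scipy.spatial.transform import Rotation as Ro
def togo(p,yaw=None):
    o=ctrl.get_obs();R=Ro.from_euler("xyz",o["eef_rot"])
    d=R.inv().apply(np.array(p)-o["ee_pos"])/.03
    print("t",round(o["time_s"],3),"ee",o["ee_pos"].round(4),"rot",np.degrees(o["eef_rot"]).round(2),"shift units",d.round(3))
    if yaw is not None:
        print(" turn units",((R.inv()*Ro.from_euler("xyz",[np.pi,0,yaw])).as_rotvec(degrees=True)/10).round(3))
E
python3 -m inch '1 .93 -.9 0 0 0 0;1 .93 -.9 0 0 0 0;1 .93 -.9 0 0 0 0;1 .93 -.9 0 0 0 0;1 .93 -.9 0 0 0 0;1 .93 -.9 0 0 0 0;1 .93 -.9 0 0 0 0;1 .93 -.9 0 0 0 0;1 .93 -.9 0 0 0 0;1 .93 -.9 0 0 0 0' 40
python3 -m inch '1 .93 -.9 0 0 0 0;1 .93 -.9 0 0 0 0;1 .93 -.9 0 0 0 0;1 .93 -.9 0 0 0 0;1 .93 -.9 0 0 0 0;1 .93 -.9 0 0 0 0;1 .93 -.9 0 0 0 0;1 .93 -.9 0 0 0 0;1 0 0 0 0 0 -.8;1 0 0 0 0 0 -.8'
python3 -c "
from h import *
togo([.5305,.178,.086],np.radians(35.5))"
```

```text
time_s: 1.35
ee_pos: [0.3567, -0.1697, 0.2053]
eef_rot: [-3.141, 0.0, 0.34]
force: [0.8, -0.5, 0.6]
grip_width: 0.094
grip_force: 0.0
time_s: 2.6
ee_pos: [0.4947, 0.1075, 0.2049]
eef_rot: [-3.141, 0.001, 0.624]
force: [-0.4, -0.3, 0.4]
grip_width: 0.0941
grip_force: 0.0
t 2.6 ee [0.4947 0.1075 0.2049] rot [-1.7997e+02  5.0000e-02  3.5780e+01] shift units [ 2.347 -1.206  3.963]
 turn units [-0.003  0.005  0.028]
```

```bash
python3 -m inch '1 .8 -.4 0 0 0 0;1 .8 -.4 0 0 0 0;1 .75 -.41 0 0 0 0;1 0 0 .7 0 0 0;1 0 0 .7 0 0 0;1 0 0 .7 0 0 0;1 0 0 .7 0 0 0;1 0 0 .7 0 0 0;1 0 0 .46 0 0 0;-1 0 0 0 0 0 0' 40
python3 -m inch '-1 0 0 0 0 0 0;-1 0 0 0 0 0 0;-1 0 0 0 0 0 0;-1 0 0 0 0 0 0;-1 0 0 0 0 0 0'
```

```text
time_s: 3.85
ee_pos: [0.5307, 0.1774, 0.0858]
eef_rot: [-3.141, 0.002, 0.619]
force: [0.9, 0.1, 0.4]
grip_width: 0.0872
grip_force: 0.0
time_s: 4.47
ee_pos: [0.5312, 0.1775, 0.0867]
eef_rot: [3.142, -0.0, 0.619]
force: [-0.1, 0.4, 0.0]
grip_width: 0.0376
grip_force: 0.0
```

```bash
python3 -m inch '-1 0 0 0 0 0 0;-1 0 0 0 0 0 0;-1 0 0 0 0 0 0;-1 0 0 -.2 0 0 0;-1 0 0 -.5 0 0 0;-1 0 0 -.7 0 0 0;-1 0 0 -.8 0 0 0;-1 0 0 -.8 0 0 0;-1 0 0 -.8 0 0 0;-1 0 0 -.3 0 0 0'
python3 - <<'E'
from h import *
o=ctrl.get_obs();e=o["ee_pos"];togo([.441,-.198,.156])
for n in("top","side"):
    c=grab(n);p=cloud(c).reshape(-1,3)
    k=p[np.hypot(*(p[:,:2]-e[:2]).T)<.07]
    hd=k[(k[:,2]>.135)&(k[:,2]<.168)&(abs(k[:,2]-0)<1)]
    # reader underside expected ~ e.z-0.081
    u=e[2]-.081
    q=k[(k[:,2]>u+.027)&(k[:,2]<u+.036)]
    print(n,u,len(q),cv2.minEnclosingCircle(q[:,:2].astype(np.float32)),np.percentile(k[k[:,2]<u+.034,2],[.5,2]), np.histogram(k[:,2],bins=np.arange(0,.26,.01))[0])
    cv2.imwrite(f"pics/g_{n}.png",c["img"])
E
```

```text
time_s: 5.72
ee_pos: [0.5316, 0.1776, 0.2118]
eef_rot: [3.141, -0.003, 0.619]
force: [-0.4, -0.3, -3.4]
grip_width: 0.0302
grip_force: 40.0
t 5.725 ee [0.5316 0.1776 0.2118] rot [ 1.7994e+02 -1.5000e-01  3.5470e+01] shift units [-9.729  8.443  1.843]
top 0.1308051620541274 12 ((0.5222237706184387, 0.1735641062259674), 0.02379133738577366) [-0.00660286 -0.00522546] [284  59  19   0   0   0   0   0   0   0   0   0   2   6   5  15   6   0
   0   0   0   0   0   0   0]
side 0.1308051620541274 154 ((0.5321784019470215, 0.17805296182632446), 0.0275025125592947) [-0.00433247 -0.00296531] [974 214 104   0   0   0   0   0   0   0   0   0   1  40  46  83 125  20
  31  41  23  16  39  21  17]
```

View pics/g_side.png

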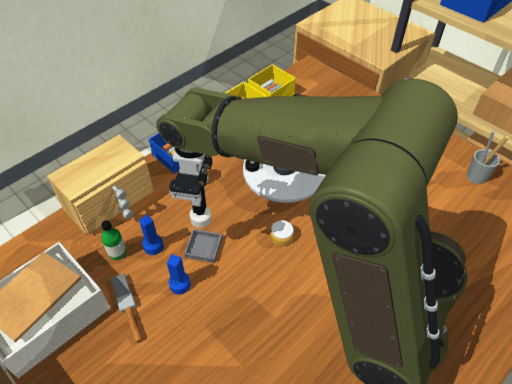

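The side view shows the reader held upright at (200,216), clear of the dock at (205,247). Next is the clockwise push, starting from circle angle -108°.

```bash
python3 -m inch '-1 -.35 .45 0 0 0 0;-1 -.69 .9 0 0 0 0;-1 -.69 .9 0 0 0 0;-1 -.69 .9 0 0 0 0;-1 -.69 .9 0 0 0 0;-1 -.69 .9 0 0 0 0;-1 -.69 .9 0 0 0 0;-1 -.69 .9 0 0 0 0;-1 -.69 .9 0 0 0 0;-1 -.69 .9 0 0 0 0'
python3 -m inch '-1 -.69 .9 0 0 0 0;-1 -.69 .9 0 0 0 0;-1 -.69 .9 0 0 0 0;-1 -.35 .45 0 0 0 0;-1 0 0 .4 0 0 0;-1 0 0 .6 0 0 0;-1 0 0 .5 0 0 0;-1 0 0 .32 0 0 0;-1 0 0 0 0 0 0'
python3 - <<'E'
from h import *
togo([.5166,-.2636,.157],np.radians(35.47))
ax=np.array([.5475,-.1685]);o=ctrl.get_obs()
for n in("top","side"):
    c=grab(n);p=cloud(c).reshape(-1,3);d=np.hypot(*(p[:,:2]-ax).T)
    q=p[(d>.075)&(d<.125)&(p[:,2]>.07)&(p[:,2]<.1)]
    e=o["ee_pos"]
    q=q[np.hypot(*(q[:,:2]-e[:2]).T)>.04]
    a=np.degrees(np.arctan2(q[:,1]-ax[1],q[:,0]-ax[0]));print(n,len(a),np.histogram(a,bins=np.arange(-180,181,20))[0])
# push plan: angles
e=o["ee_pos"];R=Ro.from_euler("xyz",o["eef_rot"])
a=np.arctan2(e[1]-ax[1],e[0]-ax[0]);print(np.degrees(a))
w=np.array([.25,.3,.3,.4,.55,.7,.85,1.0,1.1,1.15,1.15,1.15]) # rad/s per row
pos=e.copy()
for x in w:
    a-=x/8;t=np.array([*(ax+.1*np.array([np.cos(a),np.sin(a)])),e[2]]);print((R.inv().apply(t-pos)/.03).round(2),np.degrees(a).round(1));pos=t
E
```

```text
time_s: 7.08
ee_pos: [0.5187, -0.1474, 0.2087]
eef_rot: [-3.14, 0.001, 0.619]
force: [-0.2, 0.0, -2.4]
grip_width: 0.0298
grip_force: 40.0
time_s: 8.2
ee_pos: [0.5153, -0.2642, 0.1543]
eef_rot: [-3.14, 0.001, 0.62]
force: [1.2, 0.5, -3.5]
grip_width: 0.0295
grip_force: 40.0
t 8.2 ee [ 0.5153 -0.2642  0.1543] rot [-1.7993e+02  3.0000e-02  3.5500e+01] shift units [ 0.048  0.009 -0.091]
 turn units [-0.007  0.003  0.003]
top 151 [  0   0   0   0   0   0   0   0   0   0  42 109   0   0   0   0   0   0]
side 142 [  0   0   0   0   0   0   0   0   0   0  25 117   0   0   0   0   0   0]
-108.60689054540606
[-0.03 -0.1   0.  ] -110.4
[-0.07 -0.1   0.  ] -112.5
[-0.06 -0.11  0.  ] -114.7
[-0.08 -0.15  0.  ] -117.6
[-0.1  -0.21  0.  ] -121.5
[-0.1  -0.27  0.  ] -126.5
[-0.09 -0.34  0.  ] -132.6
[-0.06 -0.41  0.  ] -139.8
[-0.01 -0.46  0.  ] -147.6
[ 0.06 -0.47  0.  ] -155.9
[ 0.13 -0.46  0.  ] -164.1
[ 0.19 -0.44  0.  ] -172.3
```

```bash
python3 -m inch '-1 -.05 -.1 0 0 0 0;-1 -.06 -.1 0 0 0 0;-1 -.06 -.11 0 0 0 0;-1 -.08 -.15 0 0 0 0;-1 -.1 -.21 0 0 0 0;-1 -.1 -.27 0 0 0 0;-1 -.09 -.34 0 0 0 0;-1 -.06 -.41 0 0 0 0;-1 -.01 -.46 0 0 0 0;-1 .06 -.47 0 0 0 0'
python3 -m inch '-1 .13 -.46 0 0 0 0;-1 .19 -.44 0 0 0 0;-1 0 0 0 0 0 0;-1 0 0 -.67 0 0 0;-1 0 0 -.66 0 0 0'
cat >> h.py <<'E'
ax=np.array([.5475,-.1685])
def look(ns=("top","side"),save=None):
    for n in ns:
        t=ctrl.get_obs()["time_s"];e=ctrl.get_obs()["ee_pos"]
        c=grab(n);p=cloud(c);d=np.hypot(p[...,0]-ax[0],p[...,1]-ax[1])
        far=np.hypot(p[...,0]-e[0],p[...,1]-e[1])>.0
        m=((d>.07)&(d<.13)&(p[...,2]>.068)&(p[...,2]<.11)&far).astype(np.uint8)
        k,l,s,_=cv2.connectedComponentsWithStats(m)
        for i in range(1,k):
            if s[i,4]<15: continue
            q=p[l==i];zt=np.percentile(q[:,2],90);q=q[q[:,2]>zt-.007]
            (x,y),r=cv2.minEnclosingCircle(q[:,:2].astype(np.float32))
            print(f"{n} t={t:.3f} n={s[i,4]} zt={zt:.3f} r={r:.3f} rad={np.hypot(x-ax[0],y-ax[1]):.4f} ang={np.degrees(np.arctan2(y-ax[1],x-ax[0])):.1f}")
        if save: cv2.imwrite(f"pics/{save}_{n}.png",c["img"])
E
python3 - <<'E'
from h import *
look(save="p1"); togo([.448,-.18,.1945])
E
```

```text
time_s: 9.55
ee_pos: [0.4558, -0.2094, 0.1551]
eef_rot: [3.142, -0.0, 0.619]
force: [-0.1, -0.9, -2.1]
grip_width: 0.03
grip_force: 40.0
time_s: 10.18
ee_pos: [0.4486, -0.1828, 0.1954]
eef_rot: [-3.141, 0.0, 0.619]
force: [0.6, -0.9, -2.3]
grip_width: 0.0298
grip_force: 40.0
top t=10.175 n=158 zt=0.084 r=0.022 rad=0.0999 ang=-40.5
top t=10.175 n=23 zt=0.107 r=0.007 rad=0.1013 ang=141.6
side t=10.225 n=132 zt=0.085 r=0.023 rad=0.0986 ang=-42.8
side t=10.225 n=61 zt=0.106 r=0.009 rad=0.1008 ang=135.6
t 10.275 ee [ 0.4494 -0.1832  0.1967] rot [ 1.7983e+02 -9.0000e-02  3.5470e+01] shift units [ 0.024 -0.115  0.071]
```

```bash
python3 -m inch '-1 0 0 .04 0 0 0;-1 0 0 .04 0 0 0;-1 0 0 0 0 0 0' >/dev/null
python3 -c "from h import *;look()"
python3 -m inch '-1 0 0 0 0 0 0;-1 0 0 0 0 0 0;-1 0 0 0 0 0 0' >/dev/null
python3 -c "from h import *;look();togo([.448,-.18,.1945],np.radians(35.47))"
```

```text
top t=10.650 n=156 zt=0.084 r=0.022 rad=0.0994 ang=-71.8
top t=10.650 n=24 zt=0.106 r=0.007 rad=0.0998 ang=108.3
side t=10.700 n=128 zt=0.085 r=0.021 rad=0.0964 ang=-74.7
side t=10.700 n=60 zt=0.105 r=0.009 rad=0.0999 ang=104.3
top t=11.125 n=24 zt=0.106 r=0.007 rad=0.1000 ang=77.3
top t=11.125 n=67 zt=0.084 r=0.019 rad=0.0944 ang=-100.7
side t=11.175 n=44 zt=0.084 r=0.019 rad=0.0924 ang=-101.8
side t=11.175 n=54 zt=0.106 r=0.009 rad=0.0998 ang=74.1
t 11.225 ee [ 0.4485 -0.1827  0.1926] rot [180.    -0.    35.47] shift units [ 0.037 -0.083 -0.064]
 turn units [ 0. -0. -0.]
```

```bash
python3 -m inch '-1 0 0 -.04 0 0 0;-1 0 0 0 0 0 0;-1 0 0 0 0 0 0;-1 0 0 0 0 0 0' >/dev/null
cat > data.txt <<'E'
10.175 -40.5
10.175 -38.4
10.225 -42.8
10.225 -44.4
10.650 -71.8
10.650 -71.7
10.700 -74.7
10.700 -75.7
11.125 -102.7
11.175 -105.9
E
cat >> h.py <<'E'
def fit(I=.014,free=False):
    from scipy.optimize import least_squares
    D=np.loadtxt("data.txt");D[:,1]=np.radians(D[:,1])
    t0=D[0,0]
    def th(p,t):
        s=np.asarray(t)-t0; a=.0005/p[2];b=.5  # w'=-a(w+.5)
        return p[0]-((p[1]+b)*(1-np.exp(-a*s))/a-b*s)
    f=lambda p:np.r_[(th(p,D[:,1]*0+D[:,0])-D[:,1])/.025,(p[2]-I)/.002]
    r=least_squares(f,[D[0,1],1.15,I],x_scale=[1,1,.01]);p=r.x
    s=D[-1,0]-t0;w=(p[1]+.5)*np.exp(-.0005/p[2]*s)-.5
    print("fit",p.round(4),"w now",w.round(3),"res deg",np.degrees((f(p)[:-1]*.025)).round(1))
    return lambda t:th(p,t)
def plan(n,wait_ang=None,z=.1945,I=.014):
    F=fit(I);o=ctrl.get_obs();e=o["ee_pos"];R=Ro.from_euler("xyz",o["eef_rot"]);t=o["time_s"]
    pos=e.copy();print("t",t,"ee",e.round(4),"puck",np.degrees(F(t)).round(1),"err mm",(1e3*(e[:2]-ax-.1*np.array([np.cos(F(t)),np.sin(F(t))]))).round(1))
    for k in range(1,n+1):
        a=F(t+k/8)
        if wait_ang is not None and np.degrees(a)>wait_ang: print("wait",np.degrees(a).round(1));continue
        T=np.array([*(ax+.1*np.array([np.cos(a),np.sin(a)])),z])
        print(*(R.inv().apply(T-pos)/.03).round(2),"  ",np.degrees(a).round(1));pos=T
E
python3 - <<'E'
from h import *
look()
plan(13,-168)
E
```

```text
top t=11.725 n=29 zt=0.107 r=0.008 rad=0.0992 ang=39.1
side t=11.775 n=57 zt=0.107 r=0.008 rad=0.1009 ang=35.2
fit [-0.6958  1.1847  0.014 ] w now 1.125 res deg [ 0.6 -1.5 -0.5  1.1  0.1 -0.  -0.3  0.7 -0.1 -0.1]
t 11.825 ee [ 0.4485 -0.1827  0.1937] puck -147.3 err mm [-14.9  39.9]
wait -155.0
wait -162.7
-0.04 0.08 -0.03    -170.4
0.22 -0.38 0.0    -178.0
0.27 -0.35 0.0    -185.6
0.31 -0.31 0.0    -193.1
0.34 -0.27 0.0    -200.6
0.37 -0.22 0.0    -208.0
0.39 -0.17 0.0    -215.4
0.41 -0.11 0.0    -222.7
0.42 -0.06 0.0    -229.9
0.42 -0.01 0.0    -237.2
0.41 0.05 0.0    -244.3
```

```bash
printf '11.725 -140.9\n11.775 -144.8\n' >> data.txt
python3 -m inch '-1 0 0 0 0 0 0;-1 0 0 0 0 0 0;-1 -.04 .08 -.03 0 0 0;-1 .22 -.38 0 0 0 0;-1 .27 -.35 0 0 0 0;-1 .31 -.31 0 0 0 0;-1 .34 -.27 0 0 0 0;-1 .37 -.22 0 0 0 0;-1 .39 -.17 0 0 0 0;-1 .41 -.11 0 0 0 0'
python3 - <<'E'
from h import *
look(("top",))
plan(10)
E
```

```text
time_s: 13.08
ee_pos: [0.4744, -0.1001, 0.1946]
eef_rot: [-3.142, -0.0, 0.619]
force: [0.1, 0.3, -2.4]
grip_width: 0.0298
grip_force: 40.0
top t=13.075 n=32 zt=0.106 r=0.008 rad=0.0994 ang=-43.1
fit [-0.695   1.1874  0.014 ] w now 1.094 res deg [ 0.7 -1.4 -0.4  1.2  0.1 -0.  -0.4  0.6 -0.2 -0.2 -0.3  0.5]
t 13.125 ee [ 0.4751 -0.0994  0.1946] puck -226.0 err mm [-2.9 -2.9]
0.56 -0.06 0.0    -233.3
0.42 0.02 0.0    -240.5
0.41 0.07 0.0    -247.7
0.4 0.12 0.0    -254.8
0.38 0.17 0.0    -261.9
0.35 0.21 0.0    -268.9
0.32 0.25 0.0    -275.9
0.29 0.28 0.0    -282.9
0.25 0.31 0.0    -289.8
0.21 0.34 0.0    -296.6
```

```bash
echo '13.075 -223.1' >> data.txt
python3 -m inch '-1 .56 -.06 0 0 0 0;-1 .42 .02 0 0 0 0;-1 .41 .07 0 0 0 0;-1 .4 .12 0 0 0 0;-1 .38 .17 0 0 0 0;-1 .35 .21 0 0 0 0;-1 .32 .25 0 0 0 0;-1 .29 .28 0 0 0 0;-1 .25 .31 0 0 0 0;-1 .21 .34 0 0 0 0'
python3 - <<'E'
from h import *
look(("top",),save="tr")
plan(10)
E
```

```text
time_s: 14.38
ee_pos: [0.5921, -0.0805, 0.1946]
eef_rot: [-3.142, 0.0, 0.619]
force: [-0.2, -0.1, -2.5]
grip_width: 0.0295
grip_force: 40.0
top t=14.375 n=30 zt=0.106 r=0.007 rad=0.1004 ang=-115.6
fit [-0.695   1.1874  0.014 ] w now 1.022 res deg [ 0.7 -1.4 -0.4  1.2  0.1 -0.  -0.4  0.6 -0.2 -0.2 -0.3  0.5 -0. ]
t 14.425 ee [ 0.5928 -0.0811  0.1945] puck -299.3 err mm [-3.6  0.3]
0.24 0.44 -0.0    -306.1
0.1 0.38 0.0    -312.8
0.06 0.38 0.0    -319.5
0.01 0.39 0.0    -326.2
-0.03 0.38 0.0    -332.8
-0.08 0.37 0.0    -339.3
-0.12 0.36 0.0    -345.8
-0.16 0.34 0.0    -352.3
-0.19 0.32 0.0    -358.7
-0.22 0.29 0.0    -365.1
```

View pics/tr_top.png

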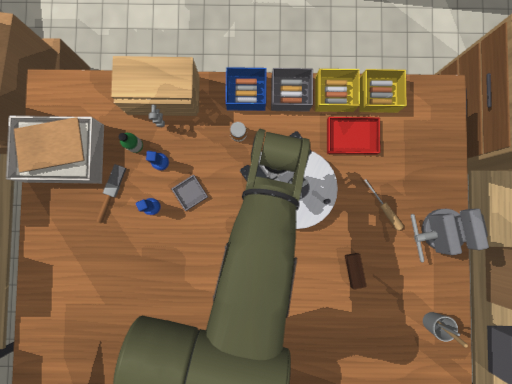

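The top view shows the arm over the plate with the gripper near (280,150) following the puck. The puck itself is hidden; the peg at (325,200) confirms the fit.

```bash
echo '14.375 -295.6' >> data.txt
python3 -m inch '-1 .24 .44 0 0 0 0;-1 .1 .38 0 0 0 0;-1 .06 .38 0 0 0 0;-1 .01 .39 0 0 0 0;-1 -.03 .38 0 0 0 0;-1 -.08 .37 0 0 0 0;-1 -.12 .36 0 0 0 0;-1 -.16 .34 0 0 0 0;-1 -.19 .32 0 0 0 0;-1 -.22 .29 0 0 0 0'
python3 - <<'E'
from h import *
look(("side",),save="tr2")
plan(20)
E
```

```text
time_s: 15.68
ee_pos: [0.6453, -0.1769, 0.1946]
eef_rot: [-3.142, 0.0, 0.619]
force: [-0.1, -0.3, -3.0]
grip_width: 0.03
grip_force: 40.0
side t=15.675 n=116 zt=0.084 r=0.021 rad=0.0984 ang=-0.9
fit [-0.6955  1.1876  0.0136] w now 0.947 res deg [ 0.7 -1.4 -0.4  1.2  0.  -0.1 -0.4  0.6 -0.2 -0.2 -0.2  0.5  0.3 -0.3]
t 15.725 ee [ 0.6451 -0.1782  0.1946] puck -366.4 err mm [-1.8  1.4]
-0.24 0.33 0.0    -372.6
-0.28 0.23 0.0    -378.8
-0.3 0.19 0.0    -385.0
-0.32 0.16 0.0    -391.1
-0.33 0.12 0.0    -397.2
-0.34 0.09 0.0    -403.2
-0.34 0.05 0.0    -409.2
-0.35 0.01 0.0    -415.2
-0.34 -0.02 0.0    -421.1
-0.34 -0.06 0.0    -426.9
-0.33 -0.09 0.0    -432.7
-0.31 -0.12 0.0    -438.5
-0.3 -0.15 0.0    -444.2
-0.28 -0.18 0.0    -449.9
-0.26 -0.2 0.0    -455.6
-0.24 -0.23 0.0    -461.2
-0.21 -0.25 -0.0    -466.7
-0.18 -0.26 -0.0    -472.2
-0.16 -0.28 -0.0    -477.7
-0.13 -0.29 -0.0    -483.2
```

View pics/tr2_side.png

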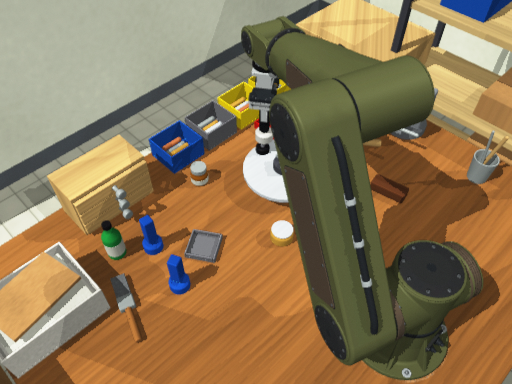

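The side view shows the reader's head directly over the black puck near (262,148), with a visible gap.

```bash
python3 -m inch '-1 -.22 .3 0 0 0 0;-1 -.28 .23 0 0 0 0;-1 -.3 .19 0 0 0 0;-1 -.32 .16 0 0 0 0;-1 -.33 .12 0 0 0 0;-1 -.34 .09 0 0 0 0;-1 -.34 .05 0 0 0 0;-1 -.34 .01 0 0 0 0;-1 -.34 -.02 0 0 0 0;-1 -.34 -.06 0 0 0 0'
echo '15.675 -362.5' >> data.txt
python3 - <<'E'
from h import *
look(("side",))
plan(15)
E
```

```text
time_s: 16.98
ee_pos: [0.5864, -0.2574, 0.1947]
eef_rot: [3.142, 0.0, 0.619]
force: [0.7, 1.0, -2.1]
grip_width: 0.0298
grip_force: 40.0
side t=16.975 n=50 zt=0.084 r=0.015 rad=0.0920 ang=-58.2
side t=16.975 n=55 zt=0.106 r=0.009 rad=0.0995 ang=115.2
fit [-0.6949  1.1903  0.0131] w now 0.871 res deg [ 0.7 -1.4 -0.4  1.2  0.  -0.1 -0.4  0.6 -0.3 -0.3 -0.3  0.5  0.4  0.2
 -0.4]
t 17.025 ee [ 0.5856 -0.2579  0.1948] puck -427.6 err mm [-0.  3.]
-0.38 -0.01 0.01    -433.3
-0.31 -0.12 0.0    -439.0
-0.29 -0.15 0.0    -444.6
-0.27 -0.18 0.0    -450.2
-0.25 -0.2 0.0    -455.7
-0.23 -0.22 0.0    -461.3
-0.21 -0.24 0.0    -466.7
-0.18 -0.26 0.0    -472.1
-0.16 -0.27 0.0    -477.5
-0.13 -0.28 0.0    -482.9
-0.1 -0.29 0.0    -488.1
-0.07 -0.3 0.0    -493.4
-0.05 -0.3 0.0    -498.6
-0.02 -0.3 0.0    -503.8
0.01 -0.3 0.0    -508.9
```

```bash
python3 -m inch '-1 -.38 -.01 0 0 0 0;-1 -.31 -.12 0 0 0 0;-1 -.29 -.15 0 0 0 0;-1 -.27 -.18 0 0 0 0;-1 -.25 -.2 0 0 0 0;-1 -.23 -.22 0 0 0 0;-1 -.21 -.24 0 0 0 0;-1 -.18 -.26 0 0 0 0;-1 -.16 -.27 0 0 0 0;-1 -.13 -.28 0 0 0 0'
echo '16.975 -424.8' >> data.txt
python3 - <<'E'
from h import *
look(("top",))
plan(12)
E
```

```text
time_s: 18.27
ee_pos: [0.494, -0.2516, 0.1947]
eef_rot: [3.142, -0.0, 0.619]
force: [-0.4, -0.4, -2.3]
grip_width: 0.0295
grip_force: 40.0
top t=18.275 n=26 zt=0.106 r=0.005 rad=0.0970 ang=60.0
fit [-0.6945  1.1915  0.013 ] w now 0.802 res deg [ 0.7 -1.4 -0.4  1.2 -0.  -0.1 -0.4  0.6 -0.3 -0.3 -0.3  0.4  0.4  0.2
 -0.2 -0.1]
t 18.325 ee [ 0.4935 -0.2512  0.1947] puck -484.4 err mm [ 2.5 -0.2]
-0.16 -0.35 0.01    -489.7
-0.06 -0.3 0.0    -494.9
-0.04 -0.3 0.0    -500.1
-0.01 -0.3 0.0    -505.2
0.02 -0.3 0.0    -510.3
0.04 -0.29 0.0    -515.3
0.07 -0.28 0.0    -520.3
0.09 -0.27 0.0    -525.3
0.11 -0.26 0.0    -530.2
0.13 -0.25 0.0    -535.1
0.15 -0.24 0.0    -539.9
0.17 -0.22 0.0    -544.7
```

```bash
python3 -m inch '-1 -.16 -.35 0 0 0 0;-1 -.06 -.3 0 0 0 0;-1 -.04 -.3 0 0 0 0;-1 -.01 -.3 0 0 0 0;-1 .02 -.3 0 0 0 0;-1 .04 -.29 0 0 0 0;-1 .07 -.28 0 0 0 0;-1 .09 -.27 0 0 0 0;-1 .11 -.26 0 0 0 0;-1 .13 -.25 0 0 0 0'
python3 - <<'E'
from h import *
look()
plan(1)
togo([.5312,.1775,.22],np.radians(35.47))
E
```

```text
time_s: 19.58
ee_pos: [0.4486, -0.1772, 0.1947]
eef_rot: [3.142, -0.0, 0.619]
force: [0.2, 0.2, -2.7]
grip_width: 0.0297
grip_force: 40.0
top t=19.575 n=30 zt=0.106 r=0.008 rad=0.0997 ang=5.6
side t=19.625 n=51 zt=0.105 r=0.009 rad=0.0996 ang=4.7
side t=19.625 n=124 zt=0.084 r=0.022 rad=0.0995 ang=-177.5
fit [-0.6945  1.1915  0.013 ] w now 0.802 res deg [ 0.7 -1.4 -0.4  1.2 -0.  -0.1 -0.4  0.6 -0.3 -0.3 -0.3  0.4  0.4  0.2
 -0.2 -0.1]
t 19.675 ee [ 0.4487 -0.177   0.1947] puck -539.0 err mm [ 1.2 -6.7]
0.27 -0.43 0.01    -543.8
t 19.675 ee [ 0.4487 -0.177   0.1947] rot [-180.     -0.     35.51] shift units [ 9.103 -8.022 -0.842]
 turn units [-0.    -0.     0.004]
```

Peg and puck still match the fit to within 1°, after more than 7 s of tracking. Returning to the dock.

```bash
python3 -m inch '-1 0 0 -.42 0 0 0;-1 .3 -.26 -.42 0 0 0;-1 .7 -.61 0 0 0 0;-1 .77 -.68 0 0 0 0;-1 .77 -.68 0 0 0 0;-1 .77 -.68 0 0 0 0;-1 .77 -.68 0 0 0 0;-1 .77 -.68 0 0 0 0;-1 .77 -.68 0 0 0 0;-1 .77 -.68 0 0 0 0'
python3 -m inch '-1 .77 -.68 0 0 0 0;-1 .77 -.68 0 0 0 0;-1 .77 -.68 0 0 0 0;-1 .4 -.36 0 0 0 0;-1 0 0 0 0 0 0;-1 0 0 0 0 0 0'
python3 -c "
from h import *
togo([.5312,.178,.0877],np.radians(35.47))"
```

```text
time_s: 20.92
ee_pos: [0.5071, 0.0726, 0.2209]
eef_rot: [3.141, -0.001, 0.619]
force: [-0.9, -0.1, -2.0]
grip_width: 0.0295
grip_force: 40.0
time_s: 21.68
ee_pos: [0.5312, 0.1761, 0.22]
eef_rot: [3.141, 0.0, 0.618]
force: [0.3, 0.5, -3.5]
grip_width: 0.0298
grip_force: 40.0
t 21.675 ee [0.5312 0.1761 0.22  ] rot [179.99   0.    35.44] shift units [ 0.036 -0.052  4.411]
 turn units [ 0.001  0.    -0.003]
```

```bash
python3 -m inch '-1 .04 -.05 .6 0 0 0;-1 0 0 .6 0 0 0;-1 0 0 .6 0 0 0;-1 0 0 .6 0 0 0;-1 0 0 .6 0 0 0;-1 0 0 .5 0 0 0;-1 0 0 .35 0 0 0;-1 0 0 .2 0 0 0;-1 0 0 .15 0 0 0;-1 0 0 .1 0 0 0'
python3 -m inch '-1 0 0 .04 0 0 0;-1 0 0 .03 0 0 0;-1 0 0 .03 0 0 0;-1 0 0 .02 0 0 0;-1 0 0 0 0 0 0;-1 0 0 0 0 0 0'
```

```text
time_s: 22.92
ee_pos: [0.5315, 0.1788, 0.0909]
eef_rot: [3.141, -0.0, 0.619]
force: [-0.6, 0.4, -2.2]
grip_width: 0.0298
grip_force: 40.0
time_s: 23.68
ee_pos: [0.5314, 0.1788, 0.0873]
eef_rot: [3.142, -0.0, 0.619]
force: [0.1, -0.6, -3.0]
grip_width: 0.0297
grip_force: 40.0
```

```bash
python3 -m inch '-1 0 0 .03 0 0 0;-1 0 0 0 0 0 0;-1 0 0 0 0 0 0'
python3 -m inch '-1 0 0 .03 0 0 0;-1 0 0 0 0 0 0;-1 0 0 0 0 0 0'
```

```text
time_s: 24.05
ee_pos: [0.5315, 0.1788, 0.0866]
eef_rot: [3.141, -0.0, 0.619]
force: [-1.1, 0.7, 2.7]
grip_width: 0.0297
grip_force: 40.0
time_s: 24.42
ee_pos: [0.5316, 0.1789, 0.0866]
eef_rot: [3.141, -0.001, 0.619]
force: [-4.7, 0.1, 10.7]
grip_width: 0.03
grip_force: 40.0
```

On the floor. Easing off slightly, then opening and rising.

```bash
python3 -m inch '-1 0 0 -.03 0 0 0;-1 0 0 0 0 0 0;.2 0 0 0 0 0 0;.2 0 0 0 0 0 0;.2 0 0 0 0 0 0;1 0 0 0 0 0 0;1 0 0 0 0 0 0;1 0 0 0 0 0 0;1 0 0 0 0 0 0;1 0 0 0 0 0 0'
python3 -m inch '1 0 0 -.2 0 0 0;1 0 0 -.5 0 0 0;1 0 0 -.7 0 0 0;1 0 0 -.7 0 0 0;1 0 0 -.7 0 0 0;1 0 0 -.7 0 0 0;1 -.9 0 -.2 0 0 0;1 -.9 0 0 0 0 0;1 -.9 0 0 0 0 0;1 0 0 0 0 0 0'
python3 -m inch '1 -.9 0 0 0 0 0;1 -.9 0 0 0 0 0;1 0 0 0 0 0 0;1 0 0 0 0 0 0'
python3 - <<'E'
from h import *
for n in("top","side"):
    c=grab(n);p=cloud(c).reshape(-1,3)
    k=p[np.hypot(p[:,0]-.531,p[:,1]-.18)<.06]
    t=k[(k[:,2]>.125)&(k[:,2]<.145)];h=k[(k[:,2]>.033)&(k[:,2]<.042)]
    for x in(t,h):
        if len(x):print(n,len(x),x[:,2].mean().round(4),cv2.minEnclosingCircle(x[:,:2].astype(np.float32)))
    cv2.imwrite(f"pics/f_{n}.png",c["img"])
print(ctrl.get_obs()["time_s"],ctrl.get_obs()["ee_pos"])
E
```

```text
time_s: 25.68
ee_pos: [0.5314, 0.1788, 0.0864]
eef_rot: [-3.142, -0.0, 0.619]
force: [-0.7, 0.4, 0.2]
grip_width: 0.0937
grip_force: 0.0
time_s: 26.92
ee_pos: [0.4649, 0.1313, 0.1988]
eef_rot: [3.141, -0.002, 0.618]
force: [0.3, -0.2, -0.7]
grip_width: 0.0938
grip_force: 0.0
time_s: 27.42
ee_pos: [0.4223, 0.1009, 0.1979]
eef_rot: [3.141, -0.001, 0.619]
force: [-0.0, -0.0, -0.6]
grip_width: 0.0936
grip_force: 0.0
top 95 0.1335 ((0.5314253568649292, 0.1779192090034485), 0.017622821033000946)
top 66 0.0357 ((0.5313412547111511, 0.17626358568668365), 0.02683180756866932)
side 119 0.1338 ((0.5313477516174316, 0.17967438697814941), 0.018499048426747322)
side 117 0.0366 ((0.5307436585426331, 0.18101899325847626), 0.027698131278157234)
27.525 [0.42209856 0.10085312 0.19751001]
```

View pics/f_side.png

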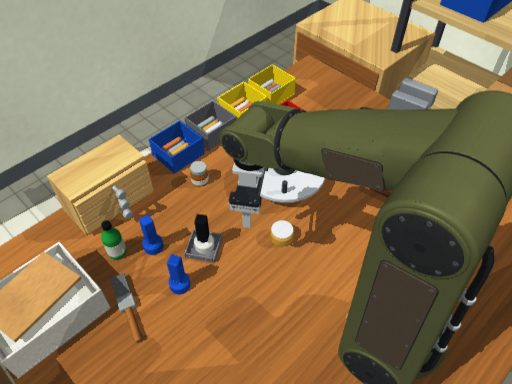

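The reader stands upright in its dock at (203,232), released and at the measured dock centre. The arm is clear of it.

```bash
python3 -c "
from station import ticket
print(ticket.hand_in())"
```

```text
the job is handed in; nothing more can be done
None
```

I handed the job in at about 27.5 s, and no verdict came back: the turntable was pushed to about 1.2 rad/s, by my fitted angles the reader tracked the puck for over 7 s (TCP within about 7 mm), and it now stands upright and released in its dock.

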